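Load and lock a specimen rinse rack for the ultrasonic bath

ROBOT

A 6-joint arm with a two-finger parallel gripper is mounted at the origin on the work surface. World frame = base frame: x ahead of the robot, y to its left, z up, the work surface at z = 0. Lengths are in m, angles in degrees, forces in N, time in s.
With the tool pointing down it reaches from about 0.375 to 0.9 m from the base axis. Payload 3.1 kg.
Tool frame: the origin (TCP) lies at the very end of the fingers, on their centre line; the grasp point (between the pads) lies 19 mm behind it; z points along the fingers, y is the line along which they close (so a half turn about z gives the same grasp; the last joint's range is limited). The gripper opens to 87 mm and grips with 3 to 60 N. Pads are 19 mm wide; open, the fingers measure 117 mm over their backs; the gripper's body (75 mm by 190 mm) begins 51 mm behind the grasp point.
Start: joints at [54.23, 30.224, 82.088, -0, 67.689, -10.227], TCP at [0.269, 0.564, 0.223] pointing down, gripper open.
Joint ranges: [-176.69, 176.69], [-43.24, 126.21], [12.49, 139.97], [-82, 262], [0, 151.66], [-163.58, 163.58]. Speed limits (degrees/s): [159.86, 159.86, 180, 180, 180, 180].

INTERFACE

Orientations are given as a 3x3 rotation matrix whose columns are the frame's x, y, z axes.
In Python, from rig import * gives the robot as it stands.
- The arm moves only by the tool jog_arm, never from a script. Its arguments are lists of equal length, an entry for each row: "delta_pos": the shift along the world's x, y, z in cm, a list of three; "turn": the turn about the world's z in degrees; "grip": the closure, from 0 (fully open) to 1 (shut). In form: {"delta_pos": [[x, y, z], ...], "turn": [turn, ...], "grip": [grip, ...]}. A call has 1 to 12 rows; each row is the pose to reach, as a shift and turn from the pose commanded when the call began; what a row does not reach only later rows make up. A row lasts 1/8 s, in which the tool goes at most 62.5 mm and 10.7 degrees, less where a joint would pass 70% of its speed; a pose out of reach is approached as far as the arm can. A call with a gripper value outside its range is refused whole. The fingers move at their own pace and stop on an object; the grip force is fixed at half the most. Time passes only in rows, so rows that repeat a pose let the fingers close. It gives the time, the measured TCP pose, the force, the opening and the grip force at its end, in the units of the state.
- read_state(): the state, without advancing time (a new reading comes with each control period).
- capture(name): name is "scene" or "side" or "wrist"; returns a dict with "color" (480x640x3 uint8, blue, green, red), "fovy" (degrees; the focal length in pixels is half the picture's height over the tangent of half this angle, whatever the lens; pixels are square), "cx", "cy" (the principal point, pixels), "k1" (the pictures are not rectified: a ray, as slopes to the right and down, at radius r is drawn at 1 + k1 r^2 times it, then the intrinsics apply), "camera_from_world" (4x4, takes a point from world to camera coordinates). Camera axes: x right, y up, looking along -z (the intrinsics and any distortion apply to the point x, -y, -z); pixel columns grow to the right and rows downward; lengths in m; the calibration is good to about 2 mm. A picture is of the moment at which its call begins. There is no depth.
- hand_in(): hands the job in; it is judged then, once.
The state is a dict: "time_s": time; "joint_positions": joint angles; "qvel": joint speeds; "tau": joint torques, N m; "position": TCP position; "tcp_rot": TCP orientation; "force": force on the tool from outside, world axes, zero at the start; "moment": the same for the moment, N m; "opening": opening from 0.0 (shut) to 1.0 (fully open); "grasp_force": force on a finger pad.
Only numpy, scipy, OpenCV 4.12 (cv2) and the standard library are available. Lean on these libraries where they do the work, as an engineer would, in place of code of your own. Each camera call takes 0.05 s, during which the arm holds its last target. There are 200 camera calls.

TASK

Stand every mounted-specimen holder from the bench in the channel of the rinse rack, flat on its floor with their eyes in line with the end-plate holes, then pass the locking rod in through the end plate opposite the blue lock housing, all the holders' eyes and the far end plate until its square grip is up against the plate. Next push the red latch key down through the slot of that housing until the hidden catch is fully down over the rod, and put the key back upright in its stand, fully home. Leave everything else on the bench alone.

Things in the scene. Friction and masses are not known exactly. Their poses are not given: they have to be found in the camera images.
- rack: steel rinse rack fixed to the bench: a channel along the rack's own y between two upright end plates. Origin: on the bench under the channel's middle, z up. Near plate y -108 to -100 mm, 60 mm wide, top 58 mm above the bench; far plate y +100 to +108. Each has a 15 mm round hole at x = 0, 40 mm above the bench. Blue lock housing behind the far plate: y +108 to +154, 52 mm wide, top 84 mm above the bench
- channel (a point): middle of the channel's floor, straight above the rack's origin, 18 mm above the bench. Floor runs from rack y -100 to +100 mm: room for five holders about 39 mm apart, in any order. Side rails 40 mm apart inside, 10 mm high, with lips flaring outward whose tops are 35 mm above the bench and 50 mm apart. Eyes of holders standing here are level with the plate holes
- entry (a point): centre of the near end plate's hole on its outer face (rack x 0, y -108 mm, 40 mm above the bench); the rod goes in here along the rack's +y
- slot (a point): centre of the slot in the top of the blue lock housing, at its top face (rack x 0, y +120 mm, 84 mm above the bench); slot 26 mm along the rack's x, 13 mm along its y, cover 4 mm thick
- latch_top (a point): centre of the top of the orange catch tab inside the housing, straight below the slot: 16.5 mm below the housing's top face when raised, 26.5 mm when fully down; tab 30 mm along rack x, 16 mm along y
- latch (a joint): how far the catch is pressed down, m: 0 raised, 0.010 fully down, where it stays by friction (about 6 N to move it). It drops into the rod's groove; if the rod is not fully in it stops on the shaft about 2 to 3 mm short; when down it bars the rod
- holder_a: specimen holder, one of five alike, some may be absent: white plastic block 36 (its x) x 34 (its y) x 42 mm high with a dark steel sole and on top a black disc (30 mm across, 4 mm thick) with the specimen; 0.13 kg. A round eye, 17 mm across, runs through it along its y, centred 22 mm above the underside; same turned half round. Origin: centre of the underside, z up. Starts upright on the bench
- holder_b: specimen holder, one of five alike, some may be absent: white plastic block 36 (its x) x 34 (its y) x 42 mm high with a dark steel sole and on top a black disc (30 mm across, 4 mm thick) with the specimen; 0.13 kg. A round eye, 17 mm across, runs through it along its y, centred 22 mm above the underside; same turned half round. Origin: centre of the underside, z up. Starts upright on the bench
- holder_c: specimen holder, one of five alike, some may be absent: white plastic block 36 (its x) x 34 (its y) x 42 mm high with a dark steel sole and on top a black disc (30 mm across, 4 mm thick) with the specimen; 0.13 kg. A round eye, 17 mm across, runs through it along its y, centred 22 mm above the underside; same turned half round. Origin: centre of the underside, z up. Starts upright on the bench
- holder_d: specimen holder, one of five alike, some may be absent: white plastic block 36 (its x) x 34 (its y) x 42 mm high with a dark steel sole and on top a black disc (30 mm across, 4 mm thick) with the specimen; 0.13 kg. A round eye, 17 mm across, runs through it along its y, centred 22 mm above the underside; same turned half round. Origin: centre of the underside, z up. Starts upright on the bench
- holder_e: specimen holder, one of five alike, some may be absent: white plastic block 36 (its x) x 34 (its y) x 42 mm high with a dark steel sole and on top a black disc (30 mm across, 4 mm thick) with the specimen; 0.13 kg. A round eye, 17 mm across, runs through it along its y, centred 22 mm above the underside; same turned half round. Origin: centre of the underside, z up. Starts upright on the bench
- rod: locking rod lying on the bench, 0.42 kg: brass grip 26 mm square, 56 mm long (x -28 to +28 mm), then along its +x a 12 mm round aluminium shaft with a tapered nose, tip at x = +279 mm; a groove 5 mm across at x +248 to +264 takes the catch. Origin: centre of the grip, on the axis, 13 mm above the bench as it lies flat on its grip; centre of mass about 20 mm from the origin towards the nose
- rod_shoulder (a point): centre of the grip's end face that the shaft leaves (rod x +28 mm); it meets entry when the rod is home
- key: latch key, standing in its stand: red square handle 24 x 24 mm, 42 mm high, with a steel pin 8 mm in diameter, 50 mm long, tapered at the end, straight down from it. Origin: centre of the handle's underside, where the pin begins (60 mm above the bench when in the stand); z up the handle; 0.07 kg
- key_tip (a point): lower end of the key's pin, 50 mm below its origin
- stand: fixed grey key stand, block 50 x 50 mm, 60 mm high, on a plate 80 x 80 x 8 mm. Origin: centre of its underside
- stand_hole (a point): centre of the mouth of the stand's hole, on its top face 60 mm above the bench; hole 12 mm in diameter, 52 mm deep, so the key rests on its handle's underside
- beaker: bystander: glass beaker 68 mm across, 85 mm high; origin centre of underside
- bottle: bystander: white reagent bottle, red cap, 50 mm across, 90 mm high; origin centre of underside
- mount_a: bystander: loose black specimen mount, 30 mm across, 18 mm high; origin centre of underside
- mount_b: bystander: loose green specimen mount, 30 mm across, 18 mm high; origin centre of underside
- dish: bystander: pale translucent dish 90 mm across, 14 mm high; origin centre of underside
- slide_box: bystander: blue slide box 82 x 34 x 26 mm; origin centre of underside
- paste_jar: bystander: white jar, yellow lid, 56 mm across, 60 mm high; origin centre of underside

How it is judged:
By the outcome, as a careful person would: the job done as asked, in the order asked, and still so for the second after the job is handed in, with the robot touching nothing.
Of holder_a, holder_b, holder_c, holder_d, holder_e only 3 to 5 are there at a start; the rules pass over those that are not, and their reading is None.
At some moment in a run one of holder_a, holder_b, holder_c, holder_d, holder_e, rod may be knocked a few centimetres aside while the robot is not near it.
It also fails if it takes over 210 s, if anything falls off the work surface, if the arm or the gripper's body presses on something with over 40 N, if the wrist force passes 120 N, or if a joint passes its speed limit or range.

## Working session

There is one attempt and no reset: what is moved stays moved. The work goes in short steps, Python scripts to look and compute and a tool call to move; the robot and the scene stay as the last step left them, time stands still between calls to the robot, and variables do not carry over. Pictures are saved under pics/ and viewed, at most 14 in all, crops included, and the job is handed in when it is done.

Besides the shell and the picture viewer there is one more tool, called as a command line: name --pt "numbers of a row" for each row, then --argument value for the rest. jog_arm: Moves the arm, as the interface text tells. Its arguments: {"type":"object","properties":{"delta_pos":{"type":"array"},"turn":{"type":"array"},"grip":{"type":"array"}},"required":["delta_pos","turn","grip"]}

```bash
ls; mkdir -p pics
cat > h.py <<'E'
from rig import *
import numpy as np, cv2
def shot(n,save=None):
    c=capture(n)
    if save: cv2.imwrite('pics/'+save+'.png',c['color'])
    return c
def rays(c,px):
    px=np.atleast_2d(np.array(px,float)); f=240/np.tan(np.radians(c['fovy'])/2)
    K=np.array([[f,0,c['cx']],[0,f,c['cy']],[0,0,1]])
    u=cv2.undistortPointsIter(px.reshape(-1,1,2),K,np.array([c['k1'],0,0,0,0.]),None,None,(3,50,1e-10)).reshape(-1,2)
    T=np.array(c['camera_from_world']); R=T[:3,:3]; o=-R.T@T[:3,3]
    d=np.c_[u[:,0],-u[:,1],-np.ones(len(u))]@R
    return o,d
def onz(c,px,z):
    o,d=rays(c,px); s=(z-o[2])/d[:,2]; return o+s[:,None]*d
def proj(c,P):
    T=np.array(c['camera_from_world']); f=240/np.tan(np.radians(c['fovy'])/2)
    p=np.atleast_2d(P)@T[:3,:3].T+T[:3,3]; u=p[:,:2]/-p[:,2:]*[1,-1]
    r2=(u**2).sum(1,keepdims=True); return u*(1+c['k1']*r2)*f+[c['cx'],c['cy']]
def tri(c1,p1,c2,p2):
    o1,d1=rays(c1,p1);o2,d2=rays(c2,p2);d1=d1[0];d2=d2[0]
    s=np.linalg.lstsq(np.c_[d1,-d2],o2-o1,rcond=None)[0]
    a=o1+s[0]*d1;b=o2+s[1]*d2; return (a+b)/2,np.linalg.norm(a-b)
E
python3 - <<'E'
from h import *
for n in('scene','side','wrist'):
    c=shot(n,n+'0'); print(n,c['fovy'],c['k1'],np.round(np.linalg.inv(c['camera_from_world']),3).tolist())
print(read_state())
E
```

```text
pics
scene 52.32298147372762 -0.11906770087653468 [[0.395, -0.595, 0.7, 1.234], [0.918, 0.252, -0.304, -0.261], [0.004, 0.763, 0.646, 0.664], [0.0, 0.0, 0.0, 1.0]]
side 49.80160193070224 -0.09062907613082628 [[-0.722, 0.384, -0.576, -0.05], [-0.692, -0.421, 0.586, 0.696], [-0.018, 0.822, 0.569, 0.717], [0.0, 0.0, 0.0, 1.0]]
wrist 62.86127536145989 -0.06409735685160191 [[0.431, -0.869, -0.242, 0.204], [0.902, 0.414, 0.118, 0.595], [-0.003, -0.269, 0.963, 0.385], [0.0, 0.0, 0.0, 1.0]]
{'time_s': 0.15, 'joint_positions': array([ 5.42312026e+01,  3.02639607e+01,  8.21386133e+01, -8.98819453e-04,
        6.76892460e+01, -1.02272037e+01]), 'qvel': array([-0.07629732, -0.20232897, -0.16348303, -0.00210072,  0.10891866,
        0.04412426]), 'tau': array([ 3.87960290e-04, -4.40428233e+01, -1.76843280e+01,  6.33010129e-02,
        5.52177778e-02, -1.14442364e-04]), 'position': array([0.26912895, 0.5634783 , 0.22183119]), 'tcp_rot': array([[-9.02274966e-01,  4.31160097e-01, -9.24946820e-04],
       [ 4.31161005e-01,  9.02274058e-01, -1.30877266e-03],
       [ 2.70264973e-04, -1.57967381e-03, -9.99998716e-01]]), 'force': array([ 0.16778695,  0.11727933, -0.47642188]), 'moment': array([-0.04422546,  0.01627594, -0.00031742]), 'grasp_force': 0.0, 'opening': 1.0016824425672795}
```

View pics/scene0.png

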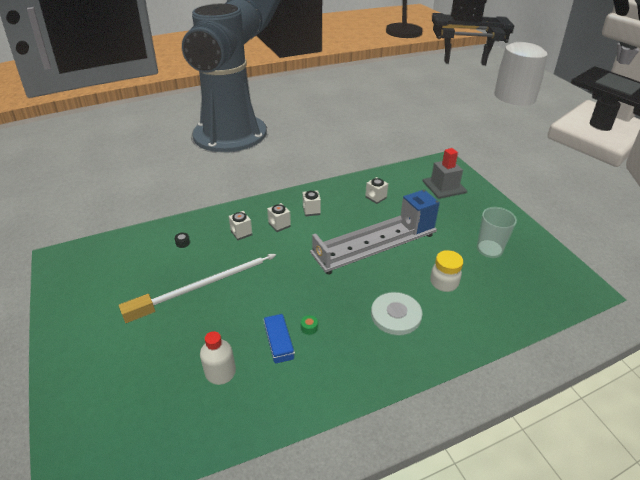

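View pics/side0.png

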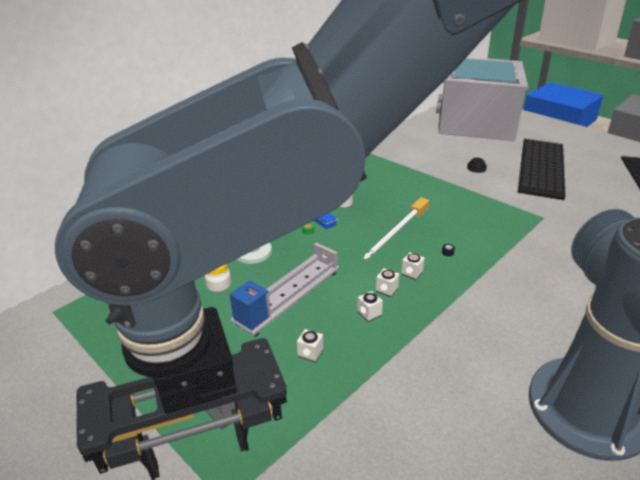

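The scene view shows four holders, near (240,224), (279,216), (312,203) and (377,189). The rack runs from (321,250) to its housing at (420,210). The rod runs from (137,307) to (273,257), and the key stands at (449,170). The side view confirms four holders.

```bash
cat > m.py <<'E'
from h import *
a=shot('scene');b=shot('side')
S=[(240,216),(279,209),(312,194),(377,181)]; D=[(413,258),(388,273),(370,298),(310,337)]
for p,q in zip(S,D):
    print(p,onz(a,p,.046).round(3),[x.round(3) for x in tri(a,p,b,q)])
for n,p,z in [('near plate top mid',(321,239),.058),('near pl bottom',(325,266),.0),('housing top',(421,199),.084),('grip',(137,303),.026),('tip',(273,256),.013),('key top',(450,152),.102),('stand',(447,165),.06),('beaker',(497,215),.085),('jar',(449,261),.06),('mount',(182,237),.018),('slide',(278,330),.026),('bottle',(213,340),.09),('dish',(397,313),.014)]:
    print(n,onz(a,p,z).round(3)[0])
E
python3 m.py
```

```text
(240, 216) [[ 0.442 -0.093  0.046]] [array([ 0.441, -0.093,  0.045]), np.float64(0.0)]
(279, 209) [[ 0.451 -0.01   0.046]] [array([ 0.449, -0.011,  0.046]), np.float64(0.004)]
(312, 194) [[0.428 0.074 0.046]] [array([0.426, 0.075, 0.045]), np.float64(0.001)]
(377, 181) [[0.438 0.23  0.046]] [array([0.437, 0.231, 0.045]), np.float64(0.0)]
near plate top mid [0.587 0.026 0.058]
near pl bottom [0.603 0.029 0.   ]
housing top [0.58  0.252 0.084]
grip [ 0.585 -0.327  0.026]
tip [ 0.549 -0.06   0.013]
key top [0.47  0.398 0.102]
stand [0.46  0.405 0.06 ]
beaker [0.685 0.363 0.085]
jar [0.737 0.216 0.06 ]
mount [ 0.427 -0.215  0.018]
slide [ 0.737 -0.116  0.026]
bottle [ 0.768 -0.225  0.09 ]
dish [0.774 0.09  0.014]
```

jog_arm --pt "2.5 -5 1" --pt "5 -10 2" --pt "7.5 -15 3" --pt "10 -20 4" --pt "12.5 -25 5" --pt "15 -30 6" --pt "17.5 -35 7" --pt "20 -40 8" --pt "22.5 -45 9" --pt "23.5 -47 10" --pt "23.5 -47 10" --pt "23.5 -47 10" --turn '[-8,-16,-24,-32,-40,-48,-56,-64.5,-64.5,-64.5,-64.5,-64.5]' --grip '[0,0,0,0,0,0,0,0,0,0,0,0]'

```text
time_s: 1.75
position: [0.5034, 0.0947, 0.322]
tcp_rot: [[0.0, 1.0, -0.002], [1.0, -0.0, 0.001], [0.001, -0.002, -1.0]]
force: [0.1, 0.9, -0.2]
opening: 1.004
grasp_force: 0.0
```

Run:
```python
from h import *
c=shot('wrist','w1'); s=read_state(); print(s['position'],s['tcp_rot'],s['joint_positions'])
np.save('w1.npy',c,allow_pickle=True)
```

```text
[0.50328707 0.09502588 0.32196856] [[-4.94532164e-04  9.99998326e-01 -1.76189184e-03]
 [ 9.99999722e-01  4.95514576e-04  5.57196466e-04]
 [ 5.58068576e-04 -1.76161580e-03 -9.99998293e-01]] [-1.84184719e+00  1.51241103e+01  9.03388830e+01  2.97258749e-02
  7.46389317e+01 -1.87810987e+00]
```

View pics/w1.png

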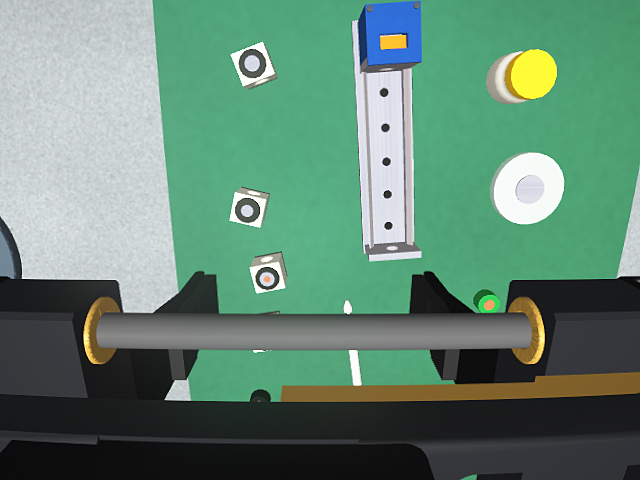

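The wrist view shows three holders with black discs at (252,63), (247,210) and (267,278). The rack channel runs from the near plate at (392,250) to the housing top at (390,20). The orange catch shows through the slot at (393,41).

```bash
cat > d.py <<'E'
from h import *
def discs(c,zt=.046,amin=60,amax=3000):
    g=cv2.cvtColor(c['color'],cv2.COLOR_BGR2GRAY); hsv=cv2.cvtColor(c['color'],cv2.COLOR_BGR2HSV)
    w=((hsv[...,1]<45)&(g>175)).astype(np.uint8)*255
    cs,h=cv2.findContours(w,cv2.RETR_CCOMP,cv2.CHAIN_APPROX_NONE)
    out=[]
    for i,k in enumerate(cs):
        if h[0][i][3]<0 or len(k)<8: continue
        A=cv2.contourArea(k)
        if not amin<A<amax: continue
        (x,y),(ma,mi),_=cv2.fitEllipse(k)
        if A/(np.pi*ma*mi/4)<.85 or min(ma,mi)/max(ma,mi)<.6: continue
        out.append((x,y,A))
    return w,out
E
python3 - <<'E'
from d import *
c=np.load('w1.npy',allow_pickle=True).item()
w,o=discs(c)
for x,y,A in o: print(round(x),round(y),A,onz(c,(x,y),.046).round(4)[0])
I=c['color']
t=[cv2.resize(I[y-35:y+35,x-35:x+35],(260,260),interpolation=cv2.INTER_CUBIC) for x,y in [(252,63),(249,208),(267,273)]]
r=cv2.resize(I[0:85,340:440],(400,340),interpolation=cv2.INTER_CUBIC);r2=cv2.resize(I[220:285,340:440],(400,260),interpolation=cv2.INTER_CUBIC)
im=np.zeros((600,800,3),np.uint8); im[:260,:780]=np.hstack(t); im[260:600,:400]=r; im[260:520,400:]=r2
cv2.imwrite('pics/w1z.png',im)
E
```

```text
267 278 468.5 [ 0.4485 -0.0104  0.046 ]
247 210 535.0 [0.4284 0.0729 0.046 ]
388 226 70.0 [0.5905 0.0546 0.046 ]
387 194 72.5 [0.5878 0.0913 0.046 ]
386 161 74.5 [0.5849 0.1282 0.046 ]
385 127 74.5 [0.5821 0.1646 0.046 ]
384 92 76.5 [0.579  0.2015 0.046 ]
252 63 674.5 [0.4399 0.2304 0.046 ]
```

View pics/w1z.png

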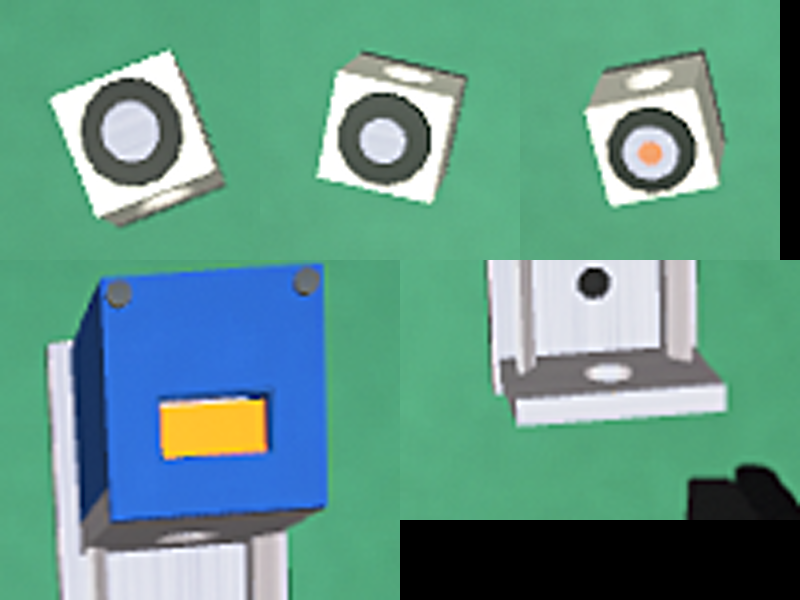

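The zoom shows white tops with black discs. The bright eye openings show on faces pointing roughly ±y, at the bottom of the first block and the top of the other two. Below, the orange tab is visible in the slot, along with the near plate's top edge and hole.

```bash
cat >> d.py <<'E'
def holders(c,zt=.042,zd=.046):
    """disc centres and yaw (deg, of the top-square edge nearest world x) for tops fully seen"""
    g=cv2.cvtColor(c['color'],cv2.COLOR_BGR2GRAY); w,o=discs(c,amin=250,amax=20000); res=[]
    _,lab=cv2.connectedComponents(((g>215)&(w>0)).astype(np.uint8))
    for x,y,A in o:
        r=int(np.sqrt(A/np.pi)*1.15)+2
        ring=np.zeros_like(g); cv2.circle(ring,(int(x),int(y)),r,255,2)
        l=np.bincount(lab[(ring>0)&(lab>0)]).argmax() if ((ring>0)&(lab>0)).any() else 0
        if l==0: continue
        pts=np.argwhere(lab==l)[:,::-1].astype(float)
        P=onz(c,pts,zt)[:,:2]; (cx,cy),(wd,ht),a=cv2.minAreaRect((P*1000).astype(np.float32))
        a=(a+45)%90-45
        res.append((onz(c,(x,y),zd)[0,:2],np.array([cx,cy])/1000,(wd,ht),a,(x,y)))
    return res
def show(c,**k):
    for d,q,wh,a,p in holders(c,**k): print('disc',d.round(4),'rect',q.round(4),np.round(wh,1),'yaw',round(a,1),np.round(p))
def rackfit(c,z=.018):
    w,o=discs(c,amin=30,amax=240)
    return np.array([onz(c,(x,y),z)[0,:2] for x,y,A in o]),o
E
python3 - <<'E'
from d import *
c=np.load('w1.npy',allow_pickle=True).item()
show(c)
H,o=rackfit(c); print(H.round(4)); m=H.mean(0); d=np.linalg.svd(H-m)[2][0]; d*=np.sign(d[1]); print('mid',m.round(4),'dir',d,np.degrees(np.arctan2(-d[0],d[1])),np.linalg.norm(np.diff(H,axis=0),axis=1))
hsv=cv2.cvtColor(c['color'],cv2.COLOR_BGR2HSV)
b=((hsv[...,0]>100)&(hsv[...,0]<125)&(hsv[...,1]>120)&(hsv[...,2]>150)).astype(np.uint8)
k=max(cv2.findContours(b,cv2.RETR_EXTERNAL,cv2.CHAIN_APPROX_NONE)[0],key=cv2.contourArea)
P=onz(c,k.reshape(-1,2),.084)[:,:2]*1000; print('housing',cv2.minAreaRect(P.astype(np.float32)))
ry=d; rx=np.array([d[1],-d[0]])
for n,q,z in[('slot',120,.084),('entry',-108,.04),('hous',131,.084)]: print(n,(m+ry*q/1000).round(4),proj(c,np.r_[m+ry*q/1000,z]).round(1))
for z in(.058,): print('plate top mid px',proj(c,np.r_[m-ry*.104,z]).round(1),[proj(c,np.r_[m-ry*.108+rx*s,.058]).round(1) for s in(-.03,.03)])
s=shot('scene'); w,oo=discs(s,amin=15,amax=400)
# triangulate discs scene<->wrist
for x,y,A in oo:
  for r in holders(c):
    p,e=tri(s,(x,y),c,r[4])
    if e<.006 and .0<p[2]<.1: print('tri',p.round(4),e.round(4))
E
```

```text
disc [ 0.4485 -0.0104] rect [ 0.4479 -0.0116] [36.6 35.1] yaw 11.9 [267. 278.]
disc [0.4284 0.0729] rect [0.4278 0.0724] [34.6 36.8] yaw -13.7 [247. 210.]
disc [0.4399 0.2304] rect [0.4403 0.2288] [37.1 38.3] yaw 19.8 [252.  63.]
[[ 0.4443 -0.023 ]
 [ 0.596   0.0473]
 [ 0.593   0.0864]
 [ 0.59    0.1256]
 [ 0.587   0.1644]
 [ 0.5837  0.2036]]
mid [0.5657 0.1007] dir [0.53567258 0.84442577] -32.389535836414865 [0.16719389 0.03922953 0.03931814 0.03889481 0.03930085]
housing ((579.9058227539062, 252.31015014648438), (52.391963958740234, 54.23461151123047), 4.540744781494141)
slot [0.6299 0.2021] [[442.2  88.8]]
entry [0.5078 0.0095] [[316.4 260.5]]
hous [0.6358 0.2114] [[448.8  79. ]]
plate top mid px [[318.3 263. ]] [array([[294.3, 252.6]]), array([[338.1, 278.7]])]
```

jog_arm --pt "-2 4.5 -5" --pt "-4 9 -10" --pt "-6.3 13.5 -15" --pt "-6.3 13.5 -20" --pt "-6.3 13.5 -25" --pt "-6.3 13.5 -28.5" --pt "-6.3 13.5 -30" --pt "-6.3 13.5 -30" --pt "-6.3 13.5 -30" --pt "-6.3 13.5 -30" --pt "-6.3 13.5 -30" --pt "-6.3 13.5 -30" --turn '[7,14,20,20,20,20,20,20,20,20,20,20]' --grip '[0,0,0,0,0,0,0,0,1,1,1,1]'

```text
time_s: 3.35
position: [0.4417, 0.2289, 0.0231]
tcp_rot: [[-0.341, 0.94, 0.001], [0.94, 0.341, 0.0], [-0.0, 0.001, -1.0]]
force: [0.2, 0.2, 0.1]
opening: 0.628
grasp_force: 0.0
```

jog_arm --pt "0 0 0" --pt "0 0 0" --pt "0 0 0" --pt "0 0 0" --pt "0 0 4" --pt "2 -0.5 8" --pt "6 -1.5 10" --pt "10 -2.7 10" --pt "13 -3.5 10" --pt "14.3 -3.9 10" --pt "14.3 -3.9 9" --pt "14.3 -3.9 8" --turn '[0,0,0,0,0,0,-5,-10,-15.5,-15.5,-15.5,-15.5]' --grip '[1,1,1,1,1,1,1,1,1,1,1,1]'

```text
time_s: 4.85
position: [0.5821, 0.1902, 0.1012]
tcp_rot: [[-0.079, 0.997, -0.004], [0.997, 0.079, -0.0], [0.0, -0.004, -1.0]]
force: [0.8, -0.5, -2.0]
opening: 0.411
grasp_force: 30.0
```

Run:
```python
from d import *
c=shot('wrist','w2'); np.save('w2.npy',c,allow_pickle=True)
s=read_state(); print(s['position'].round(4),s['opening'])
show(c,zt=.042+.08)
H,o=rackfit(c); print(H.round(4),[np.round(x) for x in o])
```

```text
[0.5812 0.1901 0.0998] 0.4079728467229799
[[0.5929 0.0866]
 [0.5838 0.2035]] [array([315., 376., 142.]), array([316., 220., 202.])]
```

View pics/w2.png

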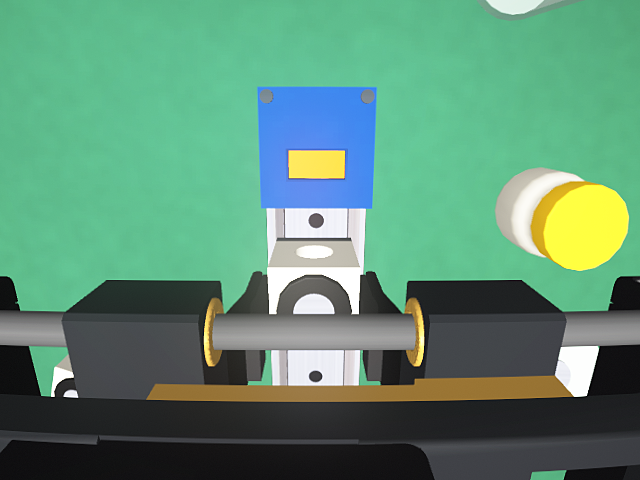

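The held block's front edge spans columns 272–360 at row 265, centred over the channel. Floor holes show at (316,220) and (315,376), and the slot is at (316,164).

Run:
```python
from d import *
c=np.load('w2.npy',allow_pickle=True).item()
z=.0998-.0225
print(onz(c,[(272,268),(360,268),(316,295)],z+.042).round(4), onz(c,[(316,164)],.084-.0165).round(4), onz(c,[(258,88),(376,88)],.084).round(4))
```

```text
[[0.5661 0.2075 0.1193]
 [0.6006 0.2103 0.1193]
 [0.5843 0.1974 0.1193]] [[0.5806 0.2441 0.0675]] [[0.5526 0.2767 0.084 ]
 [0.6038 0.2807 0.084 ]]
```

jog_arm --pt "0 0 -2" --pt "0 0 -3.8" --pt "0 0 -3.8" --pt "0 0 -3.8" --pt "0 0 -3.8" --turn '[0,0,0,0,0]' --grip '[1,1,1,1,1]'

```text
time_s: 5.52
position: [0.585, 0.19, 0.0653]
tcp_rot: [[-0.078, 0.997, 0.002], [0.997, 0.078, 0.0], [0.0, 0.002, -1.0]]
force: [-0.1, -0.3, -1.1]
opening: 0.406
grasp_force: 30.0
```

Run:
```python
from d import *
for i in range(3):
  c=shot('wrist','w3'); s=read_state(); print(s['position'].round(4),s['qvel'].round(2))
np.save('w3.npy',c,allow_pickle=True)
I=c['color'];cv2.imwrite('pics/w3z.png',cv2.resize(I[60:400,190:450],None,fx=1.75,fy=1.75,interpolation=cv2.INTER_CUBIC))
```

```text
[0.585  0.19   0.0653] [-0.1   0.07 -0.02  0.08 -0.01  0.05]
[0.585  0.19   0.0653] [-0.16  0.13  0.13  0.    0.05  0.08]
[0.5849 0.1899 0.0652] [-0.11 -0.01  0.13  0.03 -0.02  0.03]
```

View pics/w3z.png

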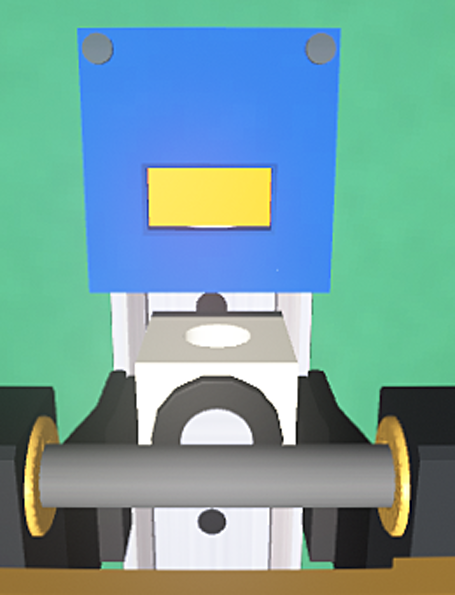

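The block hangs just above the lips. Its front edge spans columns 268–360 at row 267 in full-picture pixels, and the floor hole behind it is near (311,358).

Run:
```python
from d import *
c=np.load('w3.npy',allow_pickle=True).item()
print(onz(c,[(268.3,266.9),(359.7,266.9)],.085).round(4))
print(onz(c,[(311,358)],.018).round(4), onz(c,np.array([(148,195),(271,195),(209,197)])/1.75+[190,60],.0675).round(4),onz(c,np.array([(78,28),(340,28)])/1.75+[190,60],.084).round(4))
print(c['cx'],c['cy'])
```

```text
[[0.5676 0.2083 0.085 ]
 [0.603  0.211  0.085 ]]
[[0.5902 0.1249 0.018 ]] [[0.5665 0.2432 0.0675]
 [0.5951 0.2454 0.0675]
 [0.5807 0.2438 0.0675]] [[0.5523 0.2772 0.084 ]
 [0.6041 0.2813 0.084 ]]
313.61580497989877 233.33204550903693
```

jog_arm --pt "-0.2 0 0" --pt "-0.2 0 -0.8" --pt "-0.2 0 -1.6" --pt "-0.2 0 -2.1" --pt "-0.2 0 -2.4" --pt "-0.2 0 -2.5" --pt "-0.2 0 -2.5" --turn '[0,0,0,0,0,0,0]' --grip '[1,1,1,1,1,1,1]'

```text
time_s: 6.55
position: [0.582, 0.1898, 0.0405]
tcp_rot: [[-0.078, 0.997, -0.001], [0.997, 0.078, -0.0], [-0.0, -0.001, -1.0]]
force: [-2.1, -1.2, 6.6]
opening: 0.411
grasp_force: 30.0
```

jog_arm --pt "0 0 0" --pt "0 0 0" --pt "0 0 0" --pt "0 0 4" --pt "0 0 9" --pt "-4 -3 10" --pt "-8 -6 10" --pt "-12 -9 10" --pt "-15.5 -11.7 10" --pt "-15.5 -11.7 7" --pt "-15.5 -11.7 7" --turn '[0,0,0,0,0,-6,-12,-18,-18,-18,-18]' --grip '[0.3,0.3,0.3,0.3,0.3,0,0,0,0,0,0]'

```text
time_s: 7.92
position: [0.4263, 0.0727, 0.1087]
tcp_rot: [[0.235, 0.972, -0.003], [0.972, -0.235, 0.0], [-0.0, -0.003, -1.0]]
force: [0.5, -0.7, 1.2]
opening: 0.996
grasp_force: 0.0
```

```bash
cat > look.py <<'E'
from d import *
import sys
s=read_state(); print(s['time_s'],s['position'].round(4),'yaw',np.degrees(np.arctan2(s['tcp_rot'][1,1],s['tcp_rot'][0,1])).round(1),s['opening'].round(2),s['force'].round(1))
a=shot('scene',sys.argv[1]); w,o=discs(a,amin=10,amax=150)
for x,y,A in o:
    if 200<x<450 and 150<y<320: print('scene',round(x),round(y),A,onz(a,(x,y),.046).round(3)[0],'in rack',onz(a,(x,y),.064).round(3)[0])
c=shot('wrist',sys.argv[1]+'w'); np.save(sys.argv[1]+'.npy',c,allow_pickle=True); show(c)
E
python3 look.py l1
```

```text
Traceback (most recent call last):
  File "look.py", line 3, in <module>
    s=read_state(); print(s['time_s'],s['position'].round(4),'yaw',np.degrees(np.arctan2(s['tcp_rot'][1,1],s['tcp_rot'][0,1])).round(1),s['opening'].round(2),s['force'].round(1))
                                                                                                                                        ^^^^^^^^^^^^^^^^^^
AttributeError: 'float' object has no attribute 'round'
```

```bash
sed -i "s/s\['opening'\].round(2)/round(s['opening'],2)/" look.py; python3 look.py l1
```

```text
7.925 [0.4263 0.0727 0.1087] yaw -13.6 1.0 [ 0.5 -0.7  1.2]
disc [0.4285 0.0733] rect [0.4283 0.0724] [34.3 36.5] yaw -13.5 [312. 249.]
disc [0.572  0.1625] rect [0.5808 0.1051] [ 31.6 136. ] yaw 4.4 [531.  37.]
```

View pics/l1.png

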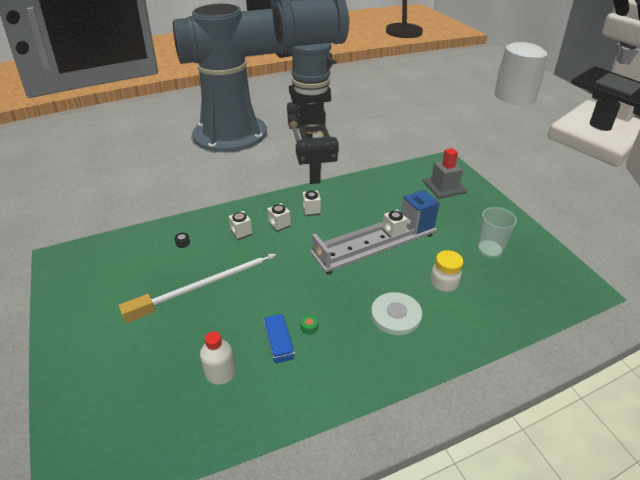

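The scene view shows the first holder standing in the rack by the housing at (396,222). The other three and the rod haven't moved.

jog_arm --pt "0 0 -5" --pt "0 0 -8" --pt "0 0 -8.6" --pt "0 0 -8.6" --pt "0 0 -8.6" --pt "0 0 -8.6" --pt "0 0 -8.6" --pt "0 0 -8.6" --pt "0 0 -8.6" --pt "0 0 -8.6" --pt "0 0 -8.6" --pt "0 0 -8.6" --turn '[0,0,0,0,0,0,0,0,0,0,0,0]' --grip '[0,0,0,0.4,1,1,1,1,1,1,1,1]'

```text
time_s: 9.52
position: [0.4273, 0.0729, 0.0236]
tcp_rot: [[0.234, 0.972, -0.0], [0.972, -0.234, -0.0], [-0.0, -0.0, -1.0]]
force: [-0.9, 0.2, 3.5]
opening: 0.41
grasp_force: 30.0
```

jog_arm --pt "0 0 5" --pt "1 0.5 9" --pt "5 2.5 9" --pt "9 4.5 9" --pt "13 6.3 9" --pt "15.9 7.4 8" --pt "15.9 7.4 5" --pt "15.9 7.4 4.5" --pt "15.9 7.4 4.5" --turn '[0,0,6,12,18,18,18,18,18]' --grip '[1,1,1,1,1,1,1,1,1]'

```text
time_s: 10.65
position: [0.5855, 0.1468, 0.068]
tcp_rot: [[-0.078, 0.997, -0.002], [0.997, 0.078, -0.0], [0.0, -0.002, -1.0]]
force: [-0.0, 0.5, -0.6]
opening: 0.414
grasp_force: 30.0
```

jog_arm --pt "0.05 0 -1" --pt "0.05 0 -1.8" --pt "0.05 0 -2.4" --pt "0.05 0 -2.7" --pt "0.05 0 -2.75" --pt "0.05 0 -2.75" --turn '[0,0,0,0,0,0]' --grip '[1,1,1,1,1,1]'

```text
time_s: 11.4
position: [0.5866, 0.1469, 0.0417]
tcp_rot: [[-0.078, 0.997, -0.001], [0.997, 0.078, -0.0], [-0.0, -0.001, -1.0]]
force: [-1.6, -0.3, 5.1]
opening: 0.413
grasp_force: 30.0
```

jog_arm --pt "0 0 0" --pt "0 0 0" --pt "0 0 0" --pt "0 0 4" --pt "0 0 9" --pt "-4 -4.5 10" --pt "-8 -9 10" --pt "-12 -13.5 10" --pt "-14 -15.8 9" --pt "-14 -15.8 7" --pt "-14 -15.8 7" --turn '[0,0,0,0,0,3,6,7.4,7.4,7.4,7.4]' --grip '[0.3,0.3,0.3,0.3,0.3,0,0,0,0,0,0]'

```text
time_s: 12.78
position: [0.4461, -0.0113, 0.1104]
tcp_rot: [[-0.204, 0.979, -0.002], [0.979, 0.204, 0.001], [0.001, -0.002, -1.0]]
force: [0.5, -0.3, -0.2]
opening: 1.004
grasp_force: 0.0
```

```bash
python3 look.py l2
```

```text
12.775 [ 0.4461 -0.0113  0.1104] yaw 11.8 1.0 [ 0.5 -0.3 -0.2]
disc [ 0.4483 -0.0105] rect [ 0.4484 -0.0112] [36.4 33.8] yaw 11.9 [314. 247.]
```

jog_arm --pt "0 0 -5" --pt "0 0 -8" --pt "0 0.05 -8.7" --pt "0 0.05 -8.7" --pt "0 0.05 -8.7" --pt "0 0.05 -8.7" --pt "0 0.05 -8.7" --pt "0 0.05 -8.7" --pt "0 0.05 -8.7" --pt "0 0.05 -8.7" --pt "0 0.05 -8.7" --pt "0 0.05 -8.7" --turn '[0,0,0,0,0,0,0,0,0,0,0,0]' --grip '[0,0,0,0.4,1,1,1,1,1,1,1,1]'

```text
time_s: 14.38
position: [0.4469, -0.0106, 0.0241]
tcp_rot: [[-0.205, 0.979, 0.0], [0.979, 0.205, -0.0], [-0.0, 0.0, -1.0]]
force: [0.1, -0.8, 3.3]
opening: 0.409
grasp_force: 30.0
```

jog_arm --pt "0 0 5" --pt "1 1 9" --pt "5 4 9" --pt "9 7.2 9" --pt "13 10.3 9" --pt "14.3 11.4 8" --pt "14.3 11.4 5" --pt "14.3 11.4 4.5" --pt "14.3 11.4 4.5" --turn '[0,0,-3,-6,-7.3,-7.3,-7.3,-7.3,-7.3]' --grip '[1,1,1,1,1,1,1,1,1]'

```text
time_s: 15.5
position: [0.5888, 0.103, 0.0684]
tcp_rot: [[-0.079, 0.997, -0.003], [0.997, 0.079, -0.0], [0.0, -0.003, -1.0]]
force: [0.9, -0.1, -0.9]
opening: 0.412
grasp_force: 30.0
```

jog_arm --pt "0 0 -1" --pt "0 0 -1.8" --pt "0 0 -2.4" --pt "0 0 -2.7" --pt "0 0 -2.75" --pt "0 0 -2.75" --turn '[0,0,0,0,0,0]' --grip '[1,1,1,1,1,1]'

```text
time_s: 16.25
position: [0.5897, 0.1033, 0.0422]
tcp_rot: [[-0.08, 0.997, -0.0], [0.997, 0.08, -0.0], [-0.0, -0.0, -1.0]]
force: [-2.0, -0.4, 5.7]
opening: 0.409
grasp_force: 30.0
```

jog_arm --pt "0 0 0" --pt "0 0 0" --pt "0 0 0" --pt "0 0 4" --pt "0 0 9" --pt "-4 -5 11" --pt "-8 -10 11" --pt "-12 -15 11" --pt "-14.9 -19.6 11" --pt "-14.9 -19.6 11" --pt "-14.9 -19.6 11" --turn '[0,0,0,0,0,0,0,0,0,0,0]' --grip '[0.3,0.3,0.3,0.3,0.3,0,0,0,0,0,0]'

```text
time_s: 17.62
position: [0.4414, -0.0928, 0.1517]
tcp_rot: [[-0.078, 0.997, 0.001], [0.997, 0.078, 0.0], [-0.0, 0.001, -1.0]]
force: [0.4, -0.1, -0.5]
opening: 0.998
grasp_force: 0.0
```

```bash
python3 look.py l3
```

```text
17.625 [ 0.4414 -0.0928  0.1517] yaw 4.5 1.0 [ 0.4 -0.1 -0.5]
disc [ 0.4424 -0.0944] rect [ 0.4424 -0.0951] [36.4 34.5] yaw 8.6 [312. 234.]
```

View pics/l3w.png

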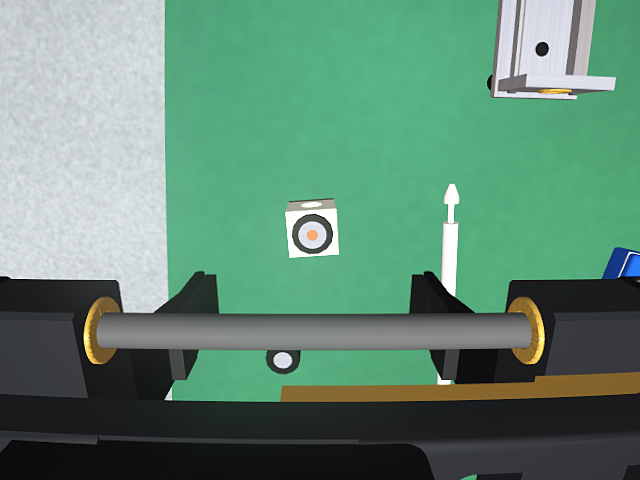

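The wrist view shows the fourth holder at (312,234), its eye face on top at (313,204). The rod's nose is at (452,184), clear of the fingers.

jog_arm --pt "0 -0.15 -5" --pt "0 -0.15 -10" --pt "0 -0.15 -12" --pt "0 -0.15 -12.8" --pt "0 -0.15 -12.8" --pt "0 -0.15 -12.8" --pt "0 -0.15 -12.8" --pt "0 -0.15 -12.8" --pt "0 -0.15 -12.8" --pt "0 -0.15 -12.8" --pt "0 -0.15 -12.8" --pt "0 -0.15 -12.8" --turn '[4.1,4.1,4.1,4.1,4.1,4.1,4.1,4.1,4.1,4.1,4.1,4.1]' --grip '[0,0,0,0.4,1,1,1,1,1,1,1,1]'

```text
time_s: 19.23
position: [0.4411, -0.0942, 0.0239]
tcp_rot: [[-0.15, 0.989, 0.001], [0.989, 0.15, -0.0], [-0.0, 0.001, -1.0]]
force: [-0.6, 0.6, 5.5]
opening: 0.411
grasp_force: 30.0
```

jog_arm --pt "0 0 5" --pt "1 1 10" --pt "5 5 10" --pt "9 9 10" --pt "13 13 10" --pt "15.2 15.4 8" --pt "15.2 15.4 5" --pt "15.2 15.4 4.5" --pt "15.2 15.4 4.5" --turn '[0,0,-4.1,-4.1,-4.1,-4.1,-4.1,-4.1,-4.1]' --grip '[1,1,1,1,1,1,1,1,1]'

```text
time_s: 20.35
position: [0.5922, 0.0597, 0.0681]
tcp_rot: [[-0.079, 0.997, -0.002], [0.997, 0.079, 0.0], [0.0, -0.002, -1.0]]
force: [-0.2, 0.3, -1.3]
opening: 0.409
grasp_force: 30.0
```

jog_arm --pt "0 0 -1" --pt "0 0 -1.8" --pt "0 0 -2.4" --pt "0 0 -2.7" --pt "0 0 -2.75" --pt "0 0 -2.75" --turn '[0,0,0,0,0,0]' --grip '[1,1,1,1,1,1]'

```text
time_s: 21.1
position: [0.5926, 0.0598, 0.0419]
tcp_rot: [[-0.08, 0.997, -0.001], [0.997, 0.08, -0.0], [-0.0, -0.001, -1.0]]
force: [-1.3, -1.0, 5.1]
opening: 0.409
grasp_force: 30.0
```

jog_arm --pt "0 0 0" --pt "0 0 0" --pt "0 0 0" --pt "0 0 4" --pt "0 0 9" --pt "0 -5 13" --pt "0 -10 17" --pt "0 -15 21" --pt "0 -18 23" --pt "0 -18 23" --pt "0 -18 23" --turn '[0,0,0,0,0,0,0,0,0,0,0]' --grip '[0.3,0.3,0.3,0.3,0.3,0,0,0,0,0,0]'

```text
time_s: 22.48
position: [0.5921, -0.1192, 0.27]
tcp_rot: [[-0.079, 0.997, -0.002], [0.997, 0.079, 0.002], [0.002, -0.002, -1.0]]
force: [0.2, -0.2, 0.4]
opening: 1.002
grasp_force: 0.0
```

```bash
python3 look.py l4
```

```text
22.475 [ 0.5921 -0.1192  0.27  ] yaw 4.5 1.0 [ 0.2 -0.2  0.4]
```

View pics/l4w.png

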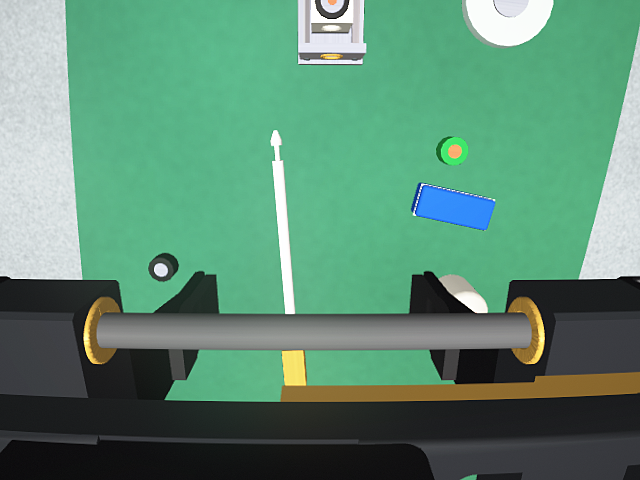

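The rod's nose is at (276,131). Its shaft runs down to the brass grip starting near (293,350). A holder is in the rack at (331,5), behind the near plate.

```bash
cat > rod.py <<'E'
from d import *
import sys
c=np.load(sys.argv[1]+'.npy',allow_pickle=True).item(); x0,x1,y0,y1=map(int,sys.argv[2:6])
g=cv2.cvtColor(c['color'],cv2.COLOR_BGR2GRAY); hsv=cv2.cvtColor(c['color'],cv2.COLOR_BGR2HSV)
m=((g>170)&(hsv[...,1]<60)); L=[]
for y in range(y0,y1,4):
    xs=np.where(m[y,x0:x1])[0]
    if len(xs)>2: L.append((xs.mean()+x0,y))
z=float(sys.argv[6])
P=onz(c,L,z)[:,:2]; mu=P.mean(0); d=np.linalg.svd(P-mu)[2][0]; d*=np.sign(d[1]); r=(P-mu)@[-d[1],d[0]]
print('mid',mu.round(4),'dir',d.round(4),'yaw',np.degrees(np.arctan2(-d[0],d[1])).round(2),'res',r.std().round(5),'len',len(L))
yel=((hsv[...,0]>12)&(hsv[...,0]<32)&(hsv[...,1]>120)&(hsv[...,2]>170)).astype(np.uint8); yel[:,:x0]=0; yel[:,x1:]=0
k=max(cv2.findContours(yel,cv2.RETR_EXTERNAL,cv2.CHAIN_APPROX_NONE)[0],key=cv2.contourArea); print('brass bbox',cv2.boundingRect(k), cv2.minAreaRect((onz(c,k.reshape(-1,2),z+.013)[:,:2]*1000).astype(np.float32)))
if len(sys.argv)>7:
    t=onz(c,(float(sys.argv[7]),float(sys.argv[8])),z)[0,:2]; print('tip',t.round(4),'origin',(t-.279*d).round(4),'shoulder px',proj(c,np.r_[t-.251*d,.013]))
E
python3 rod.py l4 255 300 170 312 .013 276 131
```

```text
mid [ 0.5639 -0.1743] dir [-0.1388  0.9903] yaw 7.98 res 0.00024 len 36
brass bbox (282, 350, 18, 36) ((581.9608764648438, -327.8674011230469), (20.21731185913086, 49.239295959472656), 3.9587275981903076)
tip [ 0.5484 -0.0555] origin [ 0.5872 -0.3318] shoulder px [[293.51613794 344.73553227]]
```

jog_arm --pt "0 -5 -3" --pt "0 -10 -6" --pt "-0.8 -15 -10" --pt "-0.8 -20 -14" --pt "-0.8 -20.5 -16" --pt "-0.8 -20.5 -16" --pt "-0.8 -20.5 -16" --turn '[3.5,3.5,3.5,3.5,3.5,3.5,3.5]' --grip '[0,0,0,0,0,0,0]'

```text
time_s: 23.45
position: [0.5857, -0.3233, 0.1118]
tcp_rot: [[-0.142, 0.99, 0.0], [0.99, 0.142, 0.0], [0.0, 0.0, -1.0]]
force: [0.6, 0.2, 0.4]
opening: 1.004
grasp_force: 0.0
```

```bash
python3 look.py l5; python3 rod.py l5 280 350 5 175 .013
```

```text
23.45 [ 0.5857 -0.3233  0.1118] yaw 8.2 1.0 [0.6 0.2 0.4]
mid [ 0.572  -0.2308] dir [-0.1361  0.9907] yaw 7.82 res 9e-05 len 43
brass bbox (290, 207, 40, 81) ((586.1187133789062, -330.7756042480469), (25.709474563598633, 56.00558853149414), 8.180196762084961)
```

View pics/l5w.png

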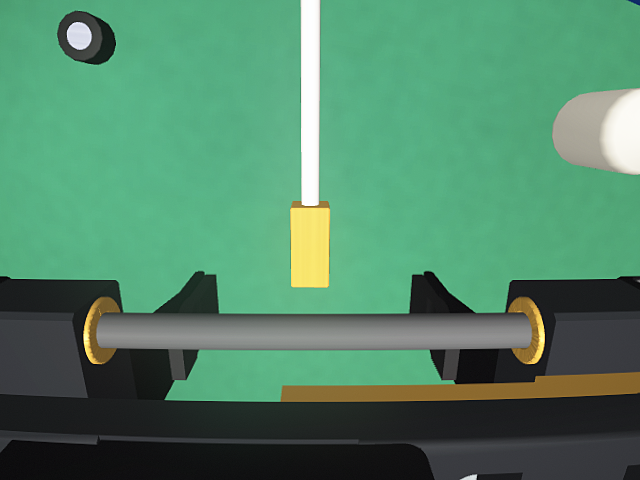

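The brass grip is fully visible at (310,247) and measures 26 x 56 mm, so it stands 26 mm high. It is centred between the open fingers.

jog_arm --pt "-0.2 0 -5" --pt "-0.2 0 -9" --pt "-0.2 0 -10.3" --pt "-0.2 0 -10.6" --pt "-0.2 0 -10.6" --pt "-0.2 0 -10.6" --pt "-0.2 0 -10.6" --pt "-0.2 0 -10.6" --pt "-0.2 0 -10.6" --pt "-0.2 0 -10.6" --pt "-0.2 0 -10.6" --pt "-0.2 0 -10.6" --turn '[0,0,0,0,0,0,0,0,0,0,0,0]' --grip '[0,0,0,0.4,1,1,1,1,1,1,1,1]'

```text
time_s: 25.05
position: [0.5831, -0.3252, 0.0051]
tcp_rot: [[-0.14, 0.99, 0.0], [0.99, 0.14, -0.0], [-0.0, 0.0, -1.0]]
force: [1.3, -0.2, 0.8]
opening: 0.297
grasp_force: 30.0
```

jog_arm --pt "0 0 1" --pt "0 0 3" --pt "1 1 4" --pt "2.2 3 4" --pt "3.65 4.9 3.5" --pt "3.65 4.9 2.7" --pt "3.65 4.9 2.7" --pt "3.65 4.9 2.7" --pt "3.65 4.9 2.7" --turn '[0,0,-1.5,-3,-3.6,-3.6,-3.6,-3.6,-3.6]' --grip '[1,1,1,1,1,1,1,1,1]'

```text
time_s: 26.18
position: [0.6192, -0.277, 0.0324]
tcp_rot: [[-0.077, 0.997, 0.0], [0.997, 0.077, -0.0], [-0.0, 0.0, -1.0]]
force: [-0.4, -0.0, -4.8]
opening: 0.299
grasp_force: 30.0
```

```bash
python3 look.py l6; python3 rod.py l6 280 350 40 175 .040
python3 - <<'E'
import cv2,numpy as np
a=cv2.imread('pics/l6.png')[200:320,180:440]; w=cv2.imread('pics/l6w.png')[:260,150:500]
im=np.zeros((600,780,3),np.uint8); im[:360]=cv2.resize(a,(780,360),interpolation=cv2.INTER_CUBIC); im[360:,:323]=cv2.resize(w,(323,240)); cv2.imwrite('pics/l6z.png',im)
E
```

```text
26.175 [ 0.6192 -0.277   0.0324] yaw 4.4 0.3 [-0.4 -0.  -4.8]
mid [ 0.615  -0.1974] dir [-0.077  0.997] yaw 4.42 res 8e-05 len 34
brass bbox (281, 245, 66, 69) ((619.7879638671875, -262.207275390625), (25.671480178833008, 28.517763137817383), 4.42940092086792)
```

View pics/l6z.png

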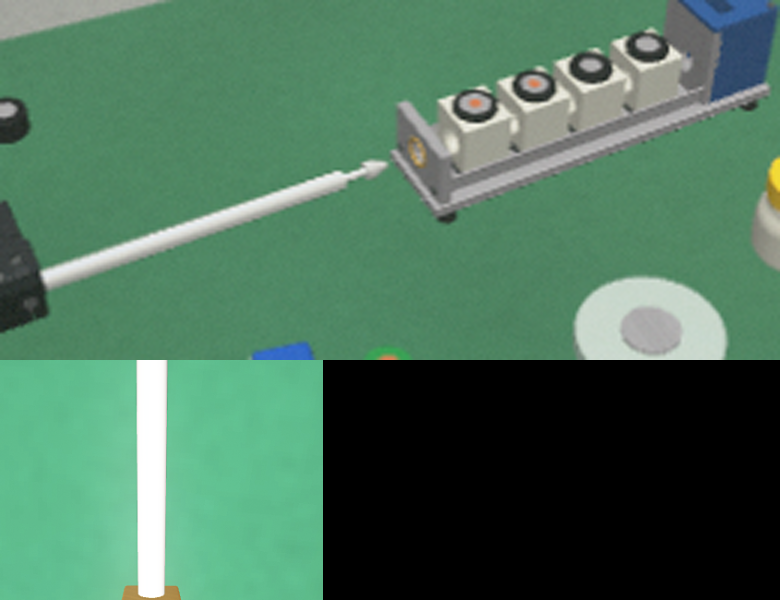

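All four holders stand upright in line in the rack. The rod's nose is at scene pixel (309,255), just outside the near-plate hole at (319,250).

Run:
```python
from d import *
a=shot('scene')
d=np.array([-.0776,.997,0]); n=np.array([.997,.0776,0]); p0=np.array([.615,-.1974,0])
for nm,px in (('tip',(309.3,255)),('shaft end',(180+345/3,200+180/3)),('shaft base',(180+48/3,200+277/3))):
    o,r=rays(a,px); s=(p0-o)@n/(r[0]@n); print(nm,(o+s*r[0]).round(4))
m=np.array([.590,.1255,0]); o,r=rays(a,(318.7,250.3)); q=m-.108*d; s=(q-o)@d/(r[0]@d); print('hole',(o+s*r[0]).round(4))
```

```text
tip [ 0.5999 -0.0032  0.038 ]
shaft end [ 0.6022 -0.0333  0.038 ]
shaft base [ 0.6171 -0.2243  0.043 ]
hole [0.5964 0.0177 0.0398]
```

jog_arm --pt "-0.1 1 0.1" --pt "-0.16 2 0.1" --pt "-0.24 3 0.1" --pt "-0.31 4 0.1" --pt "-0.39 5 0.1" --pt "-0.39 5 0.1" --turn '[0,0,0,0,0,0]' --grip '[1,1,1,1,1,1]'

```text
time_s: 27.08
position: [0.6153, -0.2248, 0.033]
tcp_rot: [[-0.079, 0.997, -0.001], [0.997, 0.079, 0.001], [0.001, -0.001, -1.0]]
force: [0.5, -0.3, -4.8]
opening: 0.297
grasp_force: 30.0
```

```bash
python3 look.py l7
python3 - <<'E'
import cv2,numpy as np
a=cv2.imread('pics/l7.png')[190:290,240:440]; w=cv2.imread('pics/l7w.png')[:200,200:440]
im=np.zeros((600,600,3),np.uint8); im[:300]=cv2.resize(a,(600,300),interpolation=cv2.INTER_CUBIC); im[300:,:360]=cv2.resize(w,(360,300)); cv2.imwrite('pics/l7z.png',im)
E
```

```text
27.075 [ 0.6153 -0.2248  0.033 ] yaw 4.5 0.3 [ 0.5 -0.3 -4.8]
```

View pics/l7z.png

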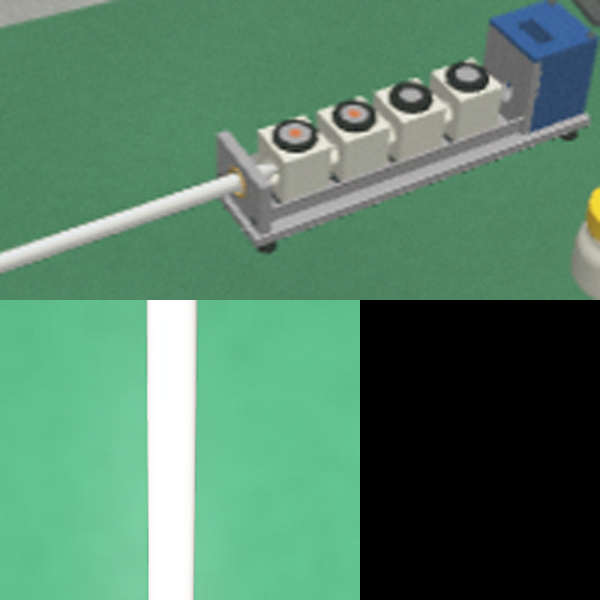

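The nose has passed through the near-plate hole and into the first holder's eye without any side force.

jog_arm --pt "-0.08 1 0" --pt "-0.16 2 0" --pt "-0.24 3 0" --pt "-0.31 4 0" --pt "-0.39 5 0" --pt "-0.39 5 0" --turn '[0,0,0,0,0,0]' --grip '[1,1,1,1,1,1]'

```text
time_s: 27.92
position: [0.6114, -0.1749, 0.033]
tcp_rot: [[-0.079, 0.997, -0.001], [0.997, 0.079, 0.0], [0.0, -0.001, -1.0]]
force: [-0.5, -0.3, -3.4]
opening: 0.296
grasp_force: 30.0
```

jog_arm --pt "-0.08 1 0" --pt "-0.16 2 0" --pt "-0.24 3 0" --pt "-0.31 4 0" --pt "-0.39 5 0" --pt "-0.39 5 0" --turn '[0,0,0,0,0,0]' --grip '[1,1,1,1,1,1]'

```text
time_s: 28.68
position: [0.6074, -0.1249, 0.033]
tcp_rot: [[-0.079, 0.997, -0.001], [0.997, 0.079, 0.0], [0.0, -0.001, -1.0]]
force: [-0.9, -0.2, -3.4]
opening: 0.299
grasp_force: 30.0
```

jog_arm --pt "-0.08 1 0" --pt "-0.16 2 0" --pt "-0.24 3 0" --pt "-0.31 4 0" --pt "-0.39 5 0" --pt "-0.39 5 0" --turn '[0,0,0,0,0,0]' --grip '[1,1,1,1,1,1]'

```text
time_s: 29.42
position: [0.6035, -0.075, 0.033]
tcp_rot: [[-0.079, 0.997, -0.001], [0.997, 0.079, 0.0], [0.0, -0.001, -1.0]]
force: [-0.1, 0.0, -4.4]
opening: 0.296
grasp_force: 30.0
```

jog_arm --pt "-0.04 0.5 0" --pt "-0.08 1 0" --pt "-0.12 1.5 0" --pt "-0.16 2 0" --pt "-0.2 2.5 0" --pt "-0.24 3 0" --pt "-0.24 3 0" --turn '[0,0,0,0,0,0,0]' --grip '[1,1,1,1,1,1,1]'

```text
time_s: 30.3
position: [0.6013, -0.0456, 0.033]
tcp_rot: [[-0.078, 0.997, -0.0], [0.997, 0.078, 0.0], [0.0, -0.0, -1.0]]
force: [0.0, 0.2, -3.6]
opening: 0.296
grasp_force: 30.0
```

jog_arm --pt "-0.04 0.5 0" --pt "-0.08 1 0" --pt "-0.12 1.5 0" --pt "-0.16 2 0" --pt "-0.2 2.5 0" --pt "-0.24 3 0" --pt "-0.28 3.6 0" --pt "-0.28 3.6 0" --turn '[0,0,0,0,0,0,0,0]' --grip '[1,1,1,1,1,1,1,1]'

```text
time_s: 31.3
position: [0.5985, -0.0095, 0.033]
tcp_rot: [[-0.078, 0.997, -0.0], [0.997, 0.078, 0.0], [0.0, -0.0, -1.0]]
force: [0.2, -0.3, -3.2]
opening: 0.296
grasp_force: 30.0
```

jog_arm --pt "-0.01 0.1 0" --pt "-0.02 0.2 0" --pt "-0.03 0.3 0" --pt "-0.03 0.4 0" --pt "-0.03 0.4 0" --turn '[0,0,0,0,0]' --grip '[1,1,1,1,1]'

```text
time_s: 31.92
position: [0.5983, -0.006, 0.033]
tcp_rot: [[-0.078, 0.997, -0.0], [0.997, 0.078, -0.0], [-0.0, -0.0, -1.0]]
force: [-0.3, -0.2, -3.9]
opening: 0.289
grasp_force: 30.0
```

```bash
python3 look.py l8
python3 - <<'E'
import cv2,numpy as np
a=cv2.imread('pics/l8.png')[190:290,240:440]; w=cv2.imread('pics/l8w.png')[:290,200:440]
im=np.zeros((600,800,3),np.uint8); im[:300,:600]=cv2.resize(a,(600,300),interpolation=cv2.INTER_CUBIC); im[300:,:248]=cv2.resize(w,(248,300)); 
im[300:,260:660]=cv2.resize(cv2.imread('pics/l8w.png')[170:290,240:400],(400,300),interpolation=cv2.INTER_CUBIC)
cv2.imwrite('pics/l8z.png',im)
E
```

```text
31.925 [ 0.5983 -0.006   0.033 ] yaw 4.5 0.29 [-0.3 -0.2 -3.9]
disc [0.5943 0.0585] rect [0.5945 0.0558] [41.3 62.6] yaw 4.5 [312. 147.]
```

View pics/l8z.png

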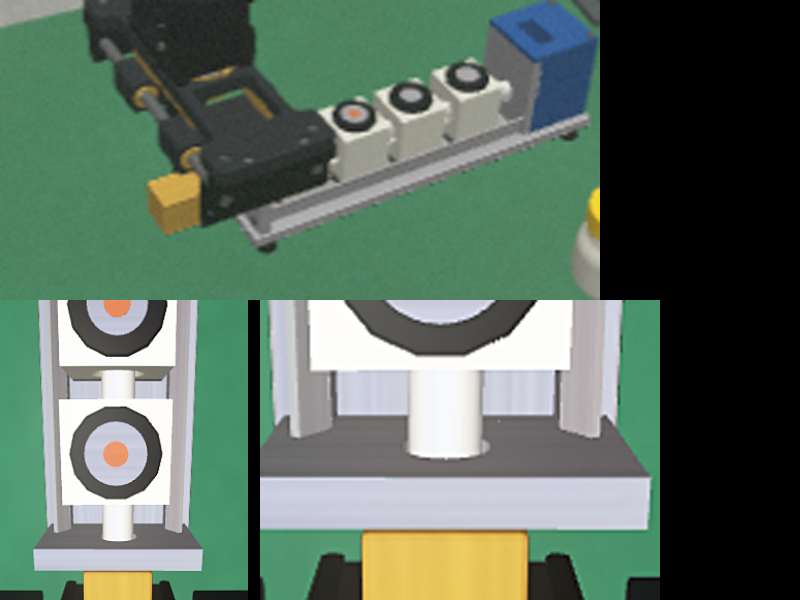

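The brass grip is a couple of millimetres short of the near plate. The shaft runs straight through the hole and the eyes.

jog_arm --pt "-0.01 0.1 0" --pt "-0.02 0.2 0" --pt "-0.02 0.2 0" --turn '[0,0,0]' --grip '[1,1,1]'

```text
time_s: 32.4
position: [0.5981, -0.004, 0.0331]
tcp_rot: [[-0.078, 0.997, -0.0], [0.997, 0.078, -0.0], [-0.0, -0.0, -1.0]]
force: [0.2, -0.5, -4.0]
opening: 0.299
grasp_force: 30.0
```

jog_arm --pt "0 0.1 0" --pt "0 0.1 0" --turn '[0,0]' --grip '[1,1]'

```text
time_s: 32.65
position: [0.5982, -0.0039, 0.0331]
tcp_rot: [[-0.078, 0.997, -0.0], [0.997, 0.078, -0.001], [-0.001, -0.0, -1.0]]
force: [-0.8, -4.5, -3.2]
opening: 0.297
grasp_force: 30.0
```

jog_arm --pt "0 0.1 0" --pt "0 0.1 0" --turn '[0,0]' --grip '[1,1]'

```text
time_s: 32.9
position: [0.5982, -0.0039, 0.0331]
tcp_rot: [[-0.079, 0.997, -0.0], [0.997, 0.079, -0.002], [-0.002, -0.0, -1.0]]
force: [-1.4, -8.5, -3.5]
opening: 0.296
grasp_force: 30.0
```

jog_arm --pt "0 0 0" --pt "0 0 0" --pt "0 0 0" --pt "0 0 0" --pt "0 0 3" --pt "0 0 8" --pt "0 3 14" --pt "-3 8 19" --pt "-6 14 22" --pt "-9 20 22" --pt "-12 26 22" --pt "-13.5 32 22" --turn '[0,0,0,0,0,0,0,0,0,0,0,0]' --grip '[0.4,0.4,0.4,0.4,0.4,0.4,0.2,0.2,0.2,0.2,0,0]'

```text
time_s: 34.4
position: [0.4726, 0.2873, 0.2531]
tcp_rot: [[-0.077, 0.997, 0.001], [0.997, 0.077, 0.0], [0.0, 0.001, -1.0]]
force: [0.3, 0.7, 0.2]
opening: 0.938
grasp_force: 0.0
```

jog_arm --pt "0 0 0" --pt "0 0 0" --turn '[0,0]' --grip '[0,0]'

```text
time_s: 34.65
position: [0.4738, 0.2856, 0.2524]
tcp_rot: [[-0.079, 0.997, 0.0], [0.997, 0.079, -0.001], [-0.001, 0.0, -1.0]]
force: [0.8, 0.5, -0.3]
opening: 0.997
grasp_force: 0.0
```

```bash
python3 look.py l9
python3 - <<'E'
import cv2,numpy as np
a=cv2.imread('pics/l9.png')[190:290,290:450]; w=cv2.imread('pics/l9w.png')[:290]
im=np.zeros((600,640,3),np.uint8); im[:310,:496]=cv2.resize(a,(496,310),interpolation=cv2.INTER_CUBIC); im[310:,:]=w
cv2.imwrite('pics/l9z.png',im)
E
```

```text
34.65 [0.4738 0.2856 0.2524] yaw 4.5 1.0 [ 0.8  0.5 -0.3]
disc [0.7192 0.3653] rect [0.7064 0.3693] [ 75.1 105.6] yaw -17.5 [577. 140.]
disc [0.4628 0.4125] rect [0.4501 0.3986] [0.6 6.2] yaw 23.2 [310.  60.]
```

View pics/l9z.png

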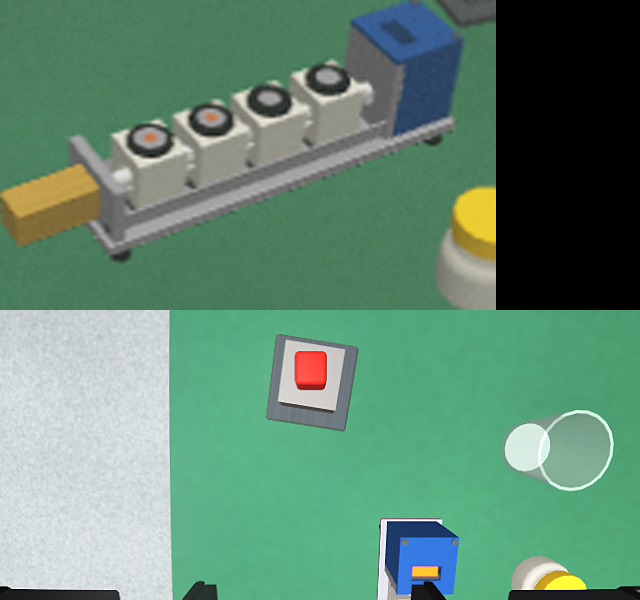

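The top picture shows the rod home with the brass grip against the near plate. The wrist picture shows the red key handle at (310,60) on its grey stand.

```bash
cat > key.py <<'E'
from d import *
import sys
def red(c,z,v=0):
    hsv=cv2.cvtColor(c['color'],cv2.COLOR_BGR2HSV)
    m=(((hsv[...,0]<8)|(hsv[...,0]>172))&(hsv[...,1]>130)&(hsv[...,2]>(v or 235))).astype(np.uint8)
    k=max(cv2.findContours(m,cv2.RETR_EXTERNAL,cv2.CHAIN_APPROX_NONE)[0],key=cv2.contourArea)
    M=cv2.moments(k); px=(M['m10']/M['m00'],M['m01']/M['m00'])
    return px,cv2.minAreaRect((onz(c,k.reshape(-1,2),z)[:,:2]*1000).astype(np.float32)),cv2.boundingRect(k)
if __name__=='__main__':
    c=np.load(sys.argv[1]+'.npy',allow_pickle=True).item()
    for z in (.098,.102,.106): print(red(c,z))
    g=cv2.cvtColor(c['color'],cv2.COLOR_BGR2GRAY);hsv=cv2.cvtColor(c['color'],cv2.COLOR_BGR2HSV)
    m=((g>170)&(hsv[...,1]<40)).astype(np.uint8)
    for k in cv2.findContours(m,cv2.RETR_EXTERNAL,cv2.CHAIN_APPROX_NONE)[0]:
        if cv2.contourArea(k)>1500: print(cv2.boundingRect(k),cv2.minAreaRect((onz(c,k.reshape(-1,2),.06)[:,:2]*1000).astype(np.float32)))
E
python3 key.py l9
```

```text
((310.01569264069263, 57.46789321789321), ((463.6490173339844, 406.2927551269531), (22.78154754638672, 22.141273498535156), 4.395358085632324), (295, 42, 31, 32))
((310.01569264069263, 57.46789321789321), ((463.73419189453125, 405.68731689453125), (22.494260787963867, 21.86206817626953), 4.395321846008301), (295, 42, 31, 32))
((310.01569264069263, 57.46789321789321), ((463.81939697265625, 405.08184814453125), (22.20697593688965, 21.58284568786621), 4.395369529724121), (295, 42, 31, 32))
(505, 100, 108, 80) ((694.84765625, 368.4576416015625), (71.12942504882812, 100.63179016113281), 72.95960235595703)
(278, 30, 67, 71) ((463.8217468261719, 406.0576477050781), (50.040863037109375, 50.158504486083984), 85.5376968383789)
(0, 0, 173, 313) ((252.95675659179688, 305.566162109375), (288.0636291503906, 179.56698608398438), 89.99971008300781)
```

jog_arm --pt "0 4 0" --pt "-1 8 -3" --pt "-1.2 12 -8" --pt "-1.2 12 -9" --pt "-1.2 12 -9" --pt "-1.2 12 -9" --turn '[0,0,0,0,0,0]' --grip '[0,0,0,0,0,0]'

```text
time_s: 35.5
position: [0.4636, 0.4047, 0.164]
tcp_rot: [[-0.076, 0.997, 0.002], [0.997, 0.076, 0.001], [0.001, 0.002, -1.0]]
force: [-0.1, 1.2, 1.2]
opening: 0.998
grasp_force: 0.0
```

```bash
python3 look.py l10; python3 key.py l10
```

```text
35.5 [0.4636 0.4047 0.164 ] yaw 4.3 1.0 [-0.1  1.2  1.2]
((310.60402429764616, 246.92622120982028), ((463.7283020019531, 405.1237487792969), (23.29608154296875, 23.120262145996094), 4.307345390319824), (292, 229, 39, 37))
((310.60402429764616, 246.92622120982028), ((463.6535339355469, 406.39422607421875), (22.889551162719727, 22.71683120727539), 4.307308673858643), (292, 229, 39, 37))
((310.60402429764616, 246.92622120982028), ((463.5787658691406, 407.66473388671875), (22.483057022094727, 22.313432693481445), 4.3072710037231445), (292, 229, 39, 37))
(272, 191, 81, 77) ((463.770263671875, 405.7215881347656), (50.0557746887207, 50.07494354248047), 85.67792510986328)
(0, 0, 640, 313) ((453.2900085449219, 450.2769470214844), (461.2179870605469, 218.9182586669922), 4.4709391593933105)
```

jog_arm --pt "0 0.1 -4" --pt "0 0.1 -7" --pt "0 0.1 -8.7" --pt "0 0.1 -9.4" --pt "0 0.1 -9.4" --pt "0 0.1 -9.4" --pt "0 0.1 -9.4" --pt "0 0.1 -9.4" --pt "0 0.1 -9.4" --pt "0 0.1 -9.4" --pt "0 0.1 -9.4" --pt "0 0.1 -9.4" --turn '[0,0,0,0,0,0,0,0,0,0,0,0]' --grip '[0,0,0,0.3,1,1,1,1,1,1,1,1]'

```text
time_s: 37.1
position: [0.462, 0.4067, 0.0685]
tcp_rot: [[-0.078, 0.997, 0.0], [0.997, 0.078, 0.0], [0.0, 0.0, -1.0]]
force: [-0.2, -0.1, 0.6]
opening: 0.274
grasp_force: 30.0
```

jog_arm --pt "0 0 0" --pt "0 0 0" --turn '[0,0]' --grip '[1,1]'

```text
time_s: 37.35
position: [0.462, 0.4067, 0.0685]
tcp_rot: [[-0.078, 0.997, -0.0], [0.997, 0.078, 0.0], [0.0, -0.0, -1.0]]
force: [-0.7, 0.6, 0.7]
opening: 0.276
grasp_force: 30.0
```

```bash
python3 look.py l11; python3 key.py l11 | head -2
```

```text
37.35 [0.462  0.4067 0.0685] yaw 4.5 0.28 [-0.7  0.6  0.7]
((313.262459990855, 307.15706447187927), ((463.10186767578125, 414.10003662109375), (23.637144088745117, 4.948464870452881), 4.489687919616699), (282, 301, 64, 13))
((313.262459990855, 307.15706447187927), ((462.9523010253906, 416.0747985839844), (22.928363800048828, 4.800073623657227), 4.489678382873535), (282, 301, 64, 13))
```

jog_arm --pt "0 0 2" --pt "0 0 5" --pt "0 0 9" --pt "0 0 13" --pt "3 -4 13" --pt "6 -8 13" --pt "9 -12 13" --pt "11.7 -16.1 13" --pt "11.7 -16.1 10" --pt "11.7 -16.1 8.2" --pt "11.7 -16.1 8.2" --pt "11.7 -16.1 8.2" --turn '[0,0,0,0,0,0,0,0,0,0,0,0]' --grip '[1,1,1,1,1,1,1,1,1,1,1,1]'

```text
time_s: 38.95
position: [0.579, 0.2465, 0.1509]
tcp_rot: [[-0.079, 0.997, 0.001], [0.997, 0.079, 0.0], [0.0, 0.001, -1.0]]
force: [1.2, -0.9, -0.3]
opening: 0.272
grasp_force: 30.0
```

```bash
python3 look.py l12
python3 - <<'E'
import cv2,numpy as np
a=cv2.imread('pics/l12.png')[140:260,350:480]; w=cv2.imread('pics/l12w.png')[120:420,180:460]
im=np.zeros((600,800,3),np.uint8); im[:369,:400]=cv2.resize(a,(400,369),interpolation=cv2.INTER_CUBIC); im[:428,400:]=cv2.resize(w,(400,428))
cv2.imwrite('pics/l12z.png',im)
E
```

```text
38.95 [0.579  0.2465 0.1509] yaw 4.5 0.27 [ 1.2 -0.9 -0.3]
disc [0.7143 0.3737] rect [0.7063 0.3733] [79.3 94.8] yaw -7.8 [533.  59.]
```

View pics/l12z.png

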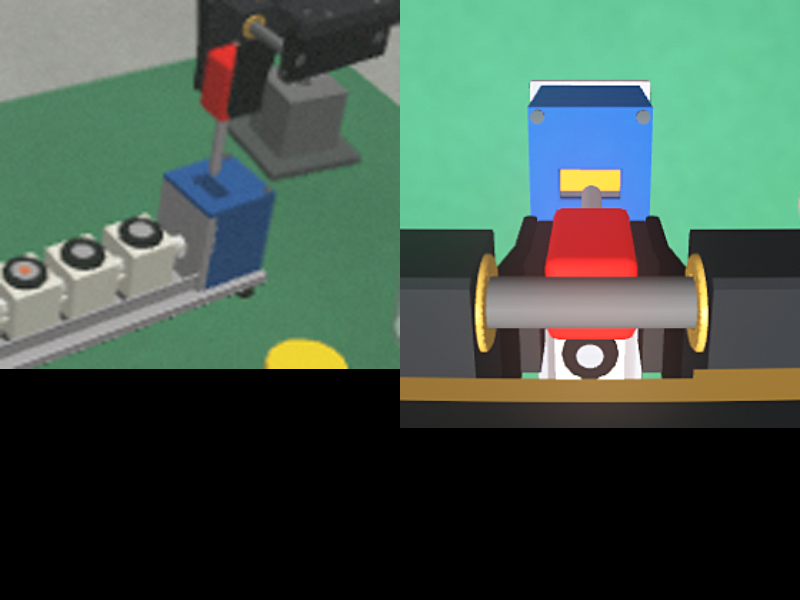

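Run:
```python
from d import *
c=np.load('l12.npy',allow_pickle=True).item(); a=shot('scene')
pw=(191/1.4286+180,189/1.4286+120); ps=(216/3.077+350,173/3.077+140)
print('tip w',onz(c,pw,.0924).round(4),'tip s',onz(a,ps,.0924).round(4))
hsv=cv2.cvtColor(a['color'],cv2.COLOR_BGR2HSV)
f=lambda p:np.array(p)/3.077+[350,140]
print('scene slot',onz(a,f((211,186)),.084).round(4),'corners scene',onz(a,[f((163,174)),f((228,155)),f((273,192)),f((207,216))],.084).round(4))
g=lambda p:(np.array(p)-[400,0])/1.4286+[180,120]
print('wrist housing back corners',onz(c,[g((529,105)),g((652,105))],.084).round(4),'slot back edge',onz(c,[g((559,170)),g((621,170))],.084).round(4))
```

```text
tip w [[0.5812 0.246  0.0924]] tip s [[0.5803 0.2479 0.0924]]
scene slot [[0.582  0.2442 0.084 ]] corners scene [[0.558  0.2218 0.084 ]
 [0.5559 0.2744 0.084 ]
 [0.6036 0.2788 0.084 ]
 [0.609  0.2241 0.084 ]]
wrist housing back corners [[0.5529 0.2778 0.084 ]
 [0.6038 0.2818 0.084 ]] slot back edge [[0.5671 0.2507 0.084 ]
 [0.5935 0.2528 0.084 ]]
```

jog_arm --pt "0 -0.12 0" --pt "0 -0.12 -0.5" --pt "0 -0.12 -1" --pt "0 -0.12 -1.4" --pt "0 -0.12 -1.8" --pt "0 -0.12 -2.2" --pt "0 -0.12 -2.2" --turn '[0,0,0,0,0,0,0]' --grip '[1,1,1,1,1,1,1]'

```text
time_s: 39.98
position: [0.5787, 0.2444, 0.128]
tcp_rot: [[-0.078, 0.997, -0.001], [0.997, 0.078, -0.0], [-0.0, -0.001, -1.0]]
force: [-0.2, 0.7, -0.4]
opening: 0.271
grasp_force: 30.0
```

jog_arm --pt "0 0 -0.2" --pt "0 0 -0.4" --pt "0 0 -0.6" --pt "0 0 -0.8" --pt "0 0 -0.8" --turn '[0,0,0,0,0]' --grip '[1,1,1,1,1]'

```text
time_s: 40.6
position: [0.5793, 0.2445, 0.1213]
tcp_rot: [[-0.078, 0.997, 0.001], [0.997, 0.078, 0.0], [0.0, 0.001, -1.0]]
force: [-2.2, -0.6, 4.6]
opening: 0.273
grasp_force: 30.0
```

jog_arm --pt "0 0 -0.15" --pt "0 0 -0.3" --pt "0 0 -0.3" --turn '[0,0,0]' --grip '[1,1,1]'

```text
time_s: 40.98
position: [0.5793, 0.2446, 0.1181]
tcp_rot: [[-0.078, 0.997, 0.001], [0.997, 0.078, 0.0], [0.0, 0.001, -1.0]]
force: [-2.1, -0.5, 5.8]
opening: 0.275
grasp_force: 30.0
```

jog_arm --pt "0 0 -0.1" --pt "0 0 -0.2" --pt "0 0 -0.2" --turn '[0,0,0]' --grip '[1,1,1]'

```text
time_s: 41.35
position: [0.5793, 0.2446, 0.116]
tcp_rot: [[-0.078, 0.997, 0.001], [0.997, 0.078, 0.0], [0.0, 0.001, -1.0]]
force: [-1.6, -0.2, 5.6]
opening: 0.274
grasp_force: 30.0
```

jog_arm --pt "0 0 -0.1" --pt "0 0 -0.1" --turn '[0,0]' --grip '[1,1]'

```text
time_s: 41.6
position: [0.5793, 0.2446, 0.1155]
tcp_rot: [[-0.078, 0.997, 0.001], [0.997, 0.078, 0.0], [0.0, 0.001, -1.0]]
force: [-1.6, -0.4, 7.7]
opening: 0.27
grasp_force: 30.0
```

jog_arm --pt "0 0 -0.1" --pt "0 0 -0.1" --turn '[0,0]' --grip '[1,1]'

```text
time_s: 41.85
position: [0.5794, 0.2446, 0.1153]
tcp_rot: [[-0.078, 0.997, 0.001], [0.997, 0.078, 0.0], [0.0, 0.001, -1.0]]
force: [-2.6, -1.0, 11.4]
opening: 0.271
grasp_force: 30.0
```

jog_arm --pt "0 0 -0.1" --pt "0 0 -0.1" --turn '[0,0]' --grip '[1,1]'

```text
time_s: 42.1
position: [0.5795, 0.2447, 0.1151]
tcp_rot: [[-0.078, 0.997, 0.002], [0.997, 0.078, 0.0], [0.0, 0.002, -1.0]]
force: [-3.7, -1.0, 15.3]
opening: 0.271
grasp_force: 30.0
```

jog_arm --pt "0 0 1" --pt "0 0 3" --pt "0 0 6" --pt "0 0 8.8" --pt "-3 4 8.8" --pt "-6 8 8.8" --pt "-9 12 8.8" --pt "-11.7 16.2 8.8" --pt "-11.7 16.2 5" --pt "-11.7 16.2 2" --pt "-11.7 16.2 2" --pt "-11.7 16.2 2" --turn '[0,0,0,0,0,0,0,0,0,0,0,0]' --grip '[1,1,1,1,1,1,1,1,1,1,1,1]'

```text
time_s: 43.6
position: [0.4627, 0.4067, 0.1331]
tcp_rot: [[-0.077, 0.997, 0.001], [0.997, 0.077, 0.001], [0.001, 0.001, -1.0]]
force: [1.0, -1.1, -0.3]
opening: 0.27
grasp_force: 30.0
```

```bash
python3 look.py l13
python3 - <<'E'
import cv2,numpy as np
a=cv2.imread('pics/l13.png')[120:260,290:490]; w=cv2.imread('pics/l13w.png')[120:420,180:460]
im=np.zeros((600,800,3),np.uint8); im[:280,:400]=cv2.resize(a,(400,280),interpolation=cv2.INTER_CUBIC); im[:428,400:]=cv2.resize(w,(400,428))
cv2.imwrite('pics/l13z.png',im)
E
```

```text
43.6 [0.4627 0.4067 0.1331] yaw 4.4 0.27 [ 1.  -1.1 -0.3]
```

View pics/l13z.png

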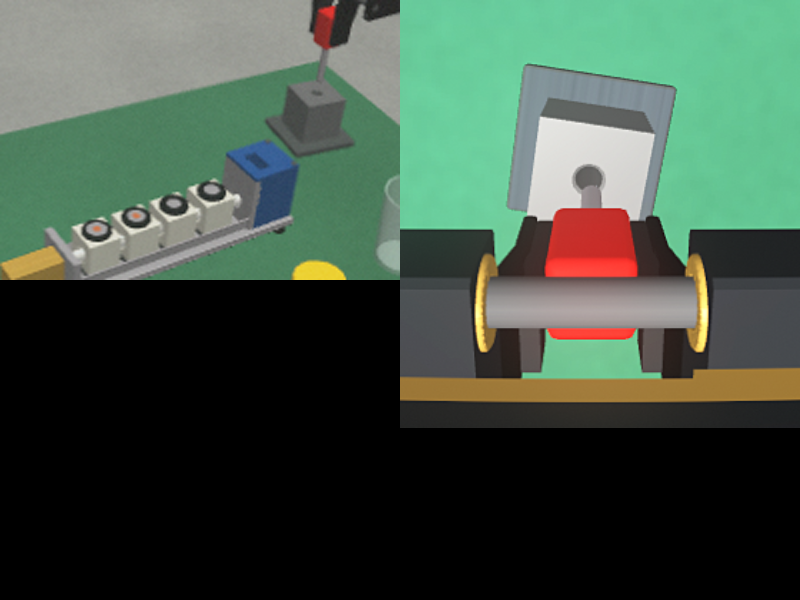

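The key's pin hangs directly over the stand hole, and the rod and holders are unchanged. By my count that is 16 pictures viewed, two over the limit of 14, so I'll use only numbers from here.

jog_arm --pt "0 0 -0.5" --pt "0 0 -1" --pt "0 0 -1.5" --pt "0 0 -2" --pt "0 0 -2" --turn '[0,0,0,0,0]' --grip '[1,1,1,1,1]'

```text
time_s: 44.32
position: [0.4616, 0.4062, 0.1118]
tcp_rot: [[-0.078, 0.997, -0.001], [0.997, 0.078, -0.001], [-0.001, -0.001, -1.0]]
force: [0.2, 0.3, -0.5]
opening: 0.274
grasp_force: 30.0
```

jog_arm --pt "0 0 -1" --pt "0 0 -2" --pt "0 0 -3" --pt "0 0 -4" --pt "0 0 -4" --turn '[0,0,0,0,0]' --grip '[1,1,1,1,1]'

```text
time_s: 44.95
position: [0.4613, 0.406, 0.0712]
tcp_rot: [[-0.078, 0.997, -0.002], [0.997, 0.078, -0.001], [-0.001, -0.002, -1.0]]
force: [-1.5, -1.0, -0.3]
opening: 0.274
grasp_force: 30.0
```

Next I'll lower it the last 3 mm until it touches, then release, retreat and measure.

jog_arm --pt "0.05 0.05 -0.1" --pt "0.05 0.05 -0.2" --pt "0.05 0.05 -0.3" --pt "0.05 0.05 -0.4" --pt "0.05 0.05 -0.4" --turn '[0,0,0,0,0]' --grip '[1,1,1,1,1]'

```text
time_s: 45.58
position: [0.4625, 0.407, 0.0686]
tcp_rot: [[-0.078, 0.997, 0.0], [0.997, 0.078, 0.0], [0.0, 0.0, -1.0]]
force: [-0.2, 0.6, 0.3]
opening: 0.276
grasp_force: 30.0
```

jog_arm --pt "0 0 0" --pt "0 0 0" --pt "0 0 0" --pt "0 0 0" --pt "0 0 2" --pt "0 0 5" --pt "0 0 8" --pt "0 0 10" --pt "0 0 10" --pt "0 0 10" --turn '[0,0,0,0,0,0,0,0,0,0]' --grip '[0.3,0.3,0.3,0.3,0.3,0.3,0.3,0.3,0,0]'

```text
time_s: 46.82
position: [0.4619, 0.4066, 0.1676]
tcp_rot: [[-0.078, 0.997, -0.001], [0.997, 0.078, -0.001], [-0.001, -0.001, -1.0]]
force: [0.1, -0.6, -0.7]
opening: 0.85
grasp_force: 0.0
```

```bash
python3 look.py l14; python3 key.py l14
python3 - <<'E'
import sys
from key import *
a=shot('scene'); c=shot('wrist'); hs=lambda im:cv2.cvtColor(im,cv2.COLOR_BGR2HSV)
I0=cv2.imread('pics/scene0.png'); I=a['color']
def cents(im,box):
    x0,y0,x1,y1=box;h=hs(im)[y0:y1,x0:x1]; m=((h[...,0]<8)|(h[...,0]>172))&(h[...,1]>130)&(h[...,2]>90); p=np.argwhere(m); return p.mean(0)[::-1]+[x0,y0],p.min(0)[::-1]+[x0,y0],p.max(0)[::-1]+[x0,y0]
for im in(I0,I): print('key red scene',cents(im,(425,130,475,190)))
E
```

```text
46.825 [0.4619 0.4066 0.1676] yaw 4.5 0.85 [ 0.1 -0.6 -0.7]
((315.01277955271564, 247.47350905218315), ((464.1545104980469, 405.4653625488281), (22.593984603881836, 22.803964614868164), 4.5096869468688965), (297, 230, 37, 36))
((315.01277955271564, 247.47350905218315), ((464.0513000488281, 406.7492370605469), (22.204524993896484, 22.41090965270996), 4.509635925292969), (297, 230, 37, 36))
((315.01277955271564, 247.47350905218315), ((463.9480895996094, 408.033203125), (21.81503677368164, 22.017797470092773), 4.509688854217529), (297, 230, 37, 36))
(276, 192, 80, 77) ((463.7079772949219, 405.69342041015625), (50.052120208740234, 50.17121124267578), 85.64898681640625)
(0, 0, 640, 313) ((449.73760986328125, 450.8854064941406), (466.4510498046875, 221.7378692626953), 4.498572826385498)
key red scene (array([449.48523207, 157.89873418]), array([442, 148]), array([457, 168]))
key red scene (array([449.67364017, 157.89539749]), array([443, 148]), array([457, 168]))
```

Run:
```python
from h import *
a=shot('scene','fin')['color'].astype(int)
for n in('l9','scene0'):
    b=cv2.imread(f'pics/{n}.png').astype(int); d=(abs(a-b).max(2)>50).astype(np.uint8)
    print(n,[(cv2.boundingRect(k)) for k in cv2.findContours(d,0,2)[0] if cv2.contourArea(k)>15])
```

```text
l9 [(424, 77, 9, 9), (189, 66, 13, 5), (244, 44, 24, 10), (171, 19, 22, 49), (397, 8, 6, 8), (455, 0, 43, 41), (381, 0, 129, 136), (247, 0, 12, 6)]
scene0 [(119, 254, 157, 69), (290, 243, 31, 26), (326, 228, 26, 16), (346, 222, 25, 16), (365, 216, 25, 15), (229, 213, 23, 27), (384, 209, 26, 17), (267, 203, 23, 28), (303, 190, 18, 26), (366, 179, 22, 24), (200, 68, 15, 4), (423, 41, 87, 95), (244, 36, 20, 15), (173, 21, 23, 50), (483, 0, 31, 52), (432, 0, 55, 44), (226, 0, 20, 6)]
```

The rack region hasn't changed since the rod went home, the bystanders are untouched, and the key is back exactly where it started.

```bash
python3 -c "
from rig import *
print(hand_in())"
```

```text
the job is handed in; nothing more can be done
None
```

Handed in: all four holders are in the rack, the rod is home, the catch was pressed to its stop (judged by force and depth, not seen) and the key is back in its stand; I viewed 16 pictures against the limit of 14.

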